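# Put the electronic pipette from the carousel on charge

### The job

The electronic pipette, the one with the screen, needs charging. Turn the pipette carousel until that pipette hangs on the near side, towards the robot, and let it come to rest there; then lift the pipette up off its hook bar and hang it by its finger hook on the charging stand, hook fully down over the bar and handle upright. Do not drop any pipette, leave the other three hanging on the carousel where they are, and do not disturb the solvent bottle.

Things in the scene. Friction and masses are not known exactly. Their poses are not given: they have to be found in the camera images.
- pip_screen: Electronic pipette, the only one with a dark screen and thick squared handle; white, 0.12-0.24 kg. Origin on its long axis level with the underside of its finger hook; z up the axis, x backwards to the hook side, screen at -x. Handle 30 mm wide (y), 34 (x), flat back at x=17 mm, down to z=-82 mm; then a round shaft (26, 17, 8 mm across) to the nozzle end at z=-166 mm. Top at z=48 mm.
- pip_screen_head (a point): Middle of the electronic pipette's squared head, 28 mm above its origin: the place to grip, across its y (34 mm wide). The head is 37 mm deep (x) and reaches from 20 mm below to 20 mm above this point.
- pip_screen_hook (a point): Point under the electronic pipette's finger hook that rests on a bar (pipette x=28.5, z=0 mm). The hook is 14 mm wide (y): an arm 6 mm thick, underside at z=0, from the back (x=17) to x=36 mm, ending in a lip (x=31 to 36 mm) that reaches 10 mm below the underside. The slot between back and lip is 14 mm wide; a lift of over 10 mm clears the lip over a bar.
- carousel_base: Grey round foot of the pipette carousel, 190 mm across, 14 mm high, fixed. Origin on the carousel's vertical axis at bench height; x points away from the robot like the world's x, so the near side is -x. Above it turns a light grey rotor with six places 60 degrees apart; its hub with a grey knob (38 mm across) ends 270 mm above the bench.
- carousel (a joint): Angle of the rotor about its vertical axis, rad, 0 at the start, growing anticlockwise seen from above, no stops. Turns freely (0.02 N m; a light push on any hanging pipette does it) and coasts some tenths of a radian. Pipettes hang with their axes 85 mm from the rotor axis, fronts outwards. Both places next to the electronic pipette are empty; the others hang 120, 180, 240 degrees on.
- place0 (a point): Middle of the top of the rotor's bar that holds the electronic pipette at the start, 200 mm above the bench, 56.5 mm from the rotor's axis. Every bar is upright, 5 mm thick (radially), with raised ends 12 mm high and 22 mm apart; the hook goes over it, lip on the axis side, and the handle's back leans on a pad 60 to 82 mm below the bar's top.
- place2 (a point): The same on the bar of the slim pipette.
- place3 (a point): The same on the bar of the eight-nozzle pipette.
- place4 (a point): The same on the bar of the fatter manual pipette.
- stand: Charging stand, fixed, empty: grey foot 130 (x) by 100 (y) by 16 mm high, light grey column (40 mm wide, x=35 to 57 mm, top at 230 mm) with one hook bar and below it a back rest with copper contacts (face at x=3 mm, 60 to 82 mm below the bar's top). Origin at the centre of the foot's underside; -x is its open side, turned roughly to the robot.
- stand_bar (a point): Middle of the top of the charging stand's bar: x=8.5, y=0 mm of the stand, 200 mm above the bench. The bar is upright, 5 mm thick (x=6-11), with raised ends 12 mm high and 22 mm apart (y=-11 to 11 mm). A pipette hung there has its x along the stand's x, the lip behind the bar, its axis at x=-20 to -15 mm there; once let go it leans back about 0.08 rad onto the back rest.
- pip_slim: Slim manual pipette, round handle 21 mm across, plunger button on top. White plastic, same finger hook as pip_screen, along its +x (to the carousel's axis). Origin on its long axis level with the hook's underside, z up; top 40 mm above the origin, lower end 150 to 160 mm below. Stays on the carousel.
- pip_fat: Fatter manual pipette, round handle 29 mm across, plunger button on top. White plastic, same finger hook as pip_screen, along its +x (to the carousel's axis). Origin on its long axis level with the hook's underside, z up; top 40 mm above the origin, lower end 150 to 160 mm below. Stays on the carousel.
- pip_eight: Eight-nozzle manual pipette with an 82 mm wide bar of nozzles at its lower end, plunger button on top. White plastic, same finger hook as pip_screen, along its +x (to the carousel's axis). Origin on its long axis level with the hook's underside, z up; top 40 mm above the origin, lower end 150 to 160 mm below. Stays on the carousel.
- bottle: Glass solvent bottle with white cap, 86 mm across, 192 mm high, standing beyond the work; origin at the centre of its underside. A bystander.
- pip_slim_hook (a point): Point under the middle of that pipette's finger hook, where it rests on its bar (28.5 mm from its axis).
- pip_eight_hook (a point): Point under the middle of that pipette's finger hook, where it rests on its bar (28.5 mm from its axis).
- pip_fat_hook (a point): Point under the middle of that pipette's finger hook, where it rests on its bar (28.5 mm from its axis).
Not all that is in view belongs to the job. Leave any brown or yellow look-alike of the stand alone.

How it is judged:
By the outcome, as a careful person would: the job done as asked, in the order asked, and still so for the second after the job is handed in, with the robot touching nothing.
It also fails if it takes over 58 s, if anything falls off the work surface, if the arm or the gripper's body presses on something with over 40 N, if the wrist force passes 120 N, or if a joint passes its speed limit or range.

### The arm

A 6-joint arm with a two-finger parallel gripper is mounted at the origin on the work surface. World frame = base frame: x ahead of the robot, y to its left, z up, the work surface at z = 0. Lengths are in mm, angles in rad, forces in N, time in s.
With the tool pointing down it reaches from about 350 to 975 mm from the base axis. Payload 7.1 kg.
Tool frame: the origin (TCP) lies at the very end of the fingers, on their centre line; the grasp point (between the pads) lies 19 mm behind it; z points along the fingers, y is the line along which they close (so a half turn about z gives the same grasp; the last joint's range is limited). The gripper opens to 88 mm and grips with 3 to 60 N. Pads are 20 mm wide; open, the fingers measure 115 mm over their backs; the gripper's body (75 mm by 178 mm) begins 61 mm behind the grasp point.
Start: joints at [-1.35, 0.423, 1.63, -0, 1.089, -0.019], TCP at [148.462, -607.095, 222.675] pointing down, gripper open.
Joint ranges: [-3, 3], [-0.9, 2.11], [0.09, 2.58], [-1.31, 4.45], [0.11, 2.69], [-2.54, 2.54]. Speed limits (rad/s): [2.39, 2.39, 3.01, 3.14, 3.14, 3.14].

### API

Orientations are given as a rotation vector (axis times angle).
In Python, from workcell import ctrl, optics gives the robot as it stands.
- The arm moves only by the shell command python3 -m jog 'ROWS'. ROWS is JSON, a list of rows, each a list of 7 numbers: the shift along the tool's x, y, z in units of 40 mm (1.0 is 40 mm), then the turn, a rotation vector about the tool's x, y, z in units of 6 degrees (1.0 is 6 degrees), then the opening, from 0 (shut) to 1 (fully open). A call has 1 to 20 rows; each row shifts and turns the commanded pose from where the row before left it, along the tool's axes as they then stand; what a row does not reach is not made up. A row lasts 1/10 s, in which the tool goes at most 50 mm and 8.59 degrees, less where a joint would pass 70% of its speed; a pose out of reach is approached as far as the arm can. A call is refused whole if a number of a shift passes 1 or a number of a turn 1, either way. A call with a gripper value outside its range is refused whole. The fingers move at their own pace and stop on an object; the grip force is fixed at half the most. Time passes only in rows, so rows that do not move let the fingers close. It gives the time, the measured TCP pose, the force, the opening and the grip force at its end, in the units of the state.
- ctrl.get_obs(): the state, without advancing time (a new reading comes with each control period).
- optics.get_image(name): name is "side" or "top" or "wrist"; returns the picture (420x560x3 uint8, red, green, blue); there is no depth.
- optics.camera_model(name): a dict with "fov_y" (degrees; the focal length in pixels is half the picture's height over the tangent of half this angle, whatever the lens; pixels are square), "cx", "cy" (the principal point, pixels), "view" (4x4, takes a point from world to camera coordinates); the wrist camera has in their place "hand_eye" (4x4, takes a point from camera to tool coordinates, whose origin is the TCP and whose axes are the flange's). Camera axes: x right, y up, looking along -z (the intrinsics and any distortion apply to the point x, -y, -z); pixel columns grow to the right and rows downward; lengths in mm; the calibration is good to about 2 mm. A picture is of the moment at which its call begins: read the wrist's pose just before it. camera_model takes no time and is no camera call.
- ctrl.close_job(): hands the job in; it is judged then, once.
Trained networks look in the newest picture that a camera, given by its name, has taken for a name from the list of things; names that differ only in an ending like _2 or _b are one class to them, and where a whole thing is asked for, a point or a joint stands for the part that bears it (a point fixed in the world has none). Each returns a list of dicts, best first, with "conf" (0 to 1); they miss things now and then, are a little off and sometimes report something else, mostly with a low value. They report only what shows in the picture. A call takes as long as a camera call. They do not tell look-alikes from the thing itself.
- optics.masks_of(target, camera): "pixels" (420x560 bool, what is visible of it) and "extent" ([centre column, centre row, width, height] in pixels, round what is visible of it).
The state is a dict: "t": time; "qpos": joint angles; "qvel": joint speeds; "joint_torque": joint torques, N m; "ee_pos": TCP position; "orientation": TCP orientation; "ft_force": force on the tool from outside, world axes, zero at the start; "moment": the same for the moment, N m; "width": finger opening in mm; "grasp_force": force on a finger pad.
Only numpy, scipy, OpenCV 4.12 (cv2) and the standard library are available. Lean on these libraries where they do the work, as an engineer would, in place of code of your own. Each camera call takes 0.05 s, during which the arm holds its last target. There are 200 camera calls.

## Working session

There is one attempt and no reset: what is moved stays moved. The work goes in short steps, Python scripts to look and compute and a shell command to move; the robot and the scene stay as the last step left them, time stands still between calls to the robot, and variables do not carry over. Pictures are saved under pics/ and viewed, at most 10 in all, crops included, and the job is handed in when it is done.

```bash
ls; mkdir -p pics; python3 - <<'E'
from workcell import ctrl, optics
import cv2,numpy as np
o=ctrl.get_obs();print(o)
for c in ("side","top","wrist"):
    m=optics.camera_model(c);print(c,{k:np.round(v,4).tolist() for k,v in m.items() if not isinstance(v,str)})
    im=optics.get_image(c);cv2.imwrite(f"pics/{c}0.png",im[:,:,::-1])
    for n in ("pip_screen","carousel_base","stand","pip_slim","pip_fat","pip_eight","bottle"):
        print(c,n,[(round(d["conf"],2),np.round(d["extent"]).tolist()) for d in optics.masks_of(n,c)[:3]])
E
```

```text
pics
{'t': 0.0, 'qpos': array([-1.34998911e+00,  4.23841771e-01,  1.63067754e+00, -2.01415525e-05,
        1.08862038e+00, -1.89882096e-02]), 'qvel': array([-1.46874845e-04, -4.40621203e-05, -1.28377235e-03, -2.47330174e-06,
       -1.35233497e-03, -3.58492843e-04]), 'joint_torque': array([ 1.47976400e-03, -5.44626367e+01, -2.73668790e+01,  6.44999533e-02,
        2.28463614e-02, -1.43426587e-04]), 'ee_pos': array([ 148.34435752, -606.56494883,  221.90602251]), 'orientation': array([-3.11751067e+00, -3.75598652e-01,  2.72546389e-04]), 'ft_force': array([0.16665907, 0.47157729, 0.73040477]), 'moment': array([-0.00186582,  0.03870522,  0.01371637]), 'grasp_force': 0.0, 'width': 87.7696269565017}
side {'fov_y': 57.7915, 'cx': 277.7824, 'cy': 205.6747, 'view': [[0.9998, -0.0042, 0.0207, -565.7934], [-0.0114, 0.718, 0.696, -97.2223], [-0.0178, -0.6961, 0.7178, -839.9117], [0.0, 0.0, 0.0, 1.0]]}
side pip_screen [(0.79, [361.0, 309.0, 42.0, 84.0])]
side carousel_base [(0.69, [304.0, 347.0, 105.0, 67.0]), (0.45, [360.0, 309.0, 46.0, 86.0])]
side stand [(0.7, [285.0, 174.0, 69.0, 99.0]), (0.6
[... 549 characters left out ...]
196.0, 75.0, 68.0])]
top stand [(0.98, [194.0, 113.0, 53.0, 82.0]), (0.87, [211.0, 195.0, 53.0, 72.0]), (0.86, [178.0, 293.0, 54.0, 60.0])]
top pip_slim [(0.79, [320.0, 175.0, 23.0, 22.0])]
top pip_fat [(0.75, [365.0, 211.0, 19.0, 34.0]), (0.52, [352.0, 182.0, 59.0, 58.0])]
top pip_eight [(0.56, [326.0, 212.0, 27.0, 36.0])]
top bottle [(0.69, [269.0, 132.0, 33.0, 47.0])]
wrist {'fov_y': 61.3452, 'cx': 278.4193, 'cy': 206.7541, 'hand_eye': [[-0.0006, 0.9624, 0.2717, 74.6805], [1.0, 0.0004, 0.0007, -0.4204], [0.0006, 0.2717, -0.9624, -161.7373], [0.0, 0.0, 0.0, 1.0]]}
wrist pip_screen []
wrist carousel_base []
wrist stand []
wrist pip_slim []
wrist pip_fat []
wrist pip_eight []
wrist bottle []
```

```bash
python3 -c "
import cv2
for n,r in (('side0',(130,400,200,460)),('top0',(60,330,110,460))):
    a=cv2.imread(f'pics/{n}.png')[r[0]:r[1],r[2]:r[3]];cv2.imwrite(f'pics/{n}c.png',cv2.resize(a,None,fx=2.2,fy=2.2,interpolation=cv2.INTER_CUBIC))"
```

```text
(no output)
```

View pics/side0c.png

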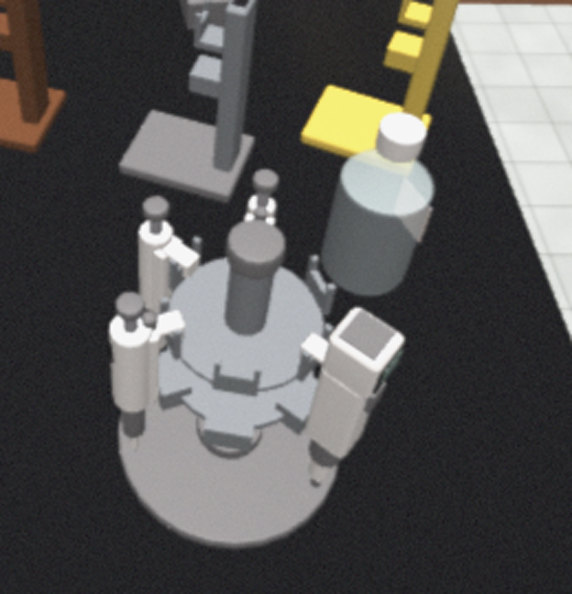

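View pics/top0c.png

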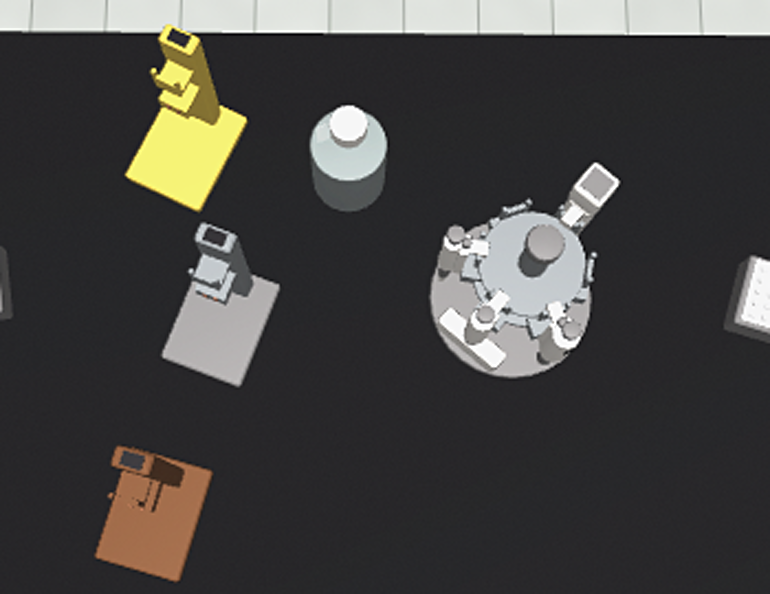

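The top view shows the pipette with the screen at crop (597,185), with its screen at about px (381,144). The others are slim (456,240), eight-nozzle (485,320) and fat (570,335). The grey stand is the middle one at about (220,310). The yellow (190,130) and brown (155,510) stands are look-alikes. The knob is at (544,240). I plan to turn the rotor by gripping the knob, so it can't coast.

```bash
cat > h.py <<'E'
from workcell import ctrl, optics
import cv2,numpy as np
from scipy.spatial.transform import Rotation as Ro
from scipy.optimize import least_squares
def cam(name,obs=None):
    m=optics.camera_model(name); f=210/np.tan(np.radians(m["fov_y"])/2)
    if name=="wrist":
        T=np.eye(4);T[:3,:3]=Ro.from_rotvec(obs["orientation"]).as_matrix();T[:3,3]=obs["ee_pos"]
        V=np.linalg.inv(T@np.array(m["hand_eye"]))
    else: V=np.array(m["view"])
    return V,f,m["cx"],m["cy"]
def proj(C,P):
    V,f,cx,cy=C; p=np.atleast_2d(P)@V[:3,:3].T+V[:3,3]
    return np.c_[cx+f*p[:,0]/-p[:,2], cy-f*p[:,1]/-p[:,2]]
def tri(Cs,uv,x0=(600,0,200)):
    r=least_squares(lambda P:np.concatenate([(proj(C,P)[0]-u) for C,u in zip(Cs,uv)]),x0)
    return r.x, np.abs(r.fun).max()
def onz(C,uv,z):
    V,f,cx,cy=C; d=V[:3,:3].T@np.array([(uv[0]-cx)/f,-(uv[1]-cy)/f,-1]); o=-V[:3,:3].T@V[:3,3]
    return o+d*(z-o[2])/d[2]
E
python3 - <<'E'
from h import *
print([(c,{k:v for k,v in optics.camera_model(c).items() if k not in("view","hand_eye")}) for c in("side","top")])
S,T=cam("side"),cam("top")
g=lambda x,y:(110+x/2.2,60+y/2.2); s=lambda x,y:(200+x/2.2,130+y/2.2)
p=lambda n,a,b:print(n,*map(lambda v:np.round(v,1),tri([T,S],[g(*a),s(*b)])))
p("knob",(544,240),(257,242)); p("screenhead",(597,183),(367,336))
p("standcorner near-left",(162,356),(120,163));p("near-right",(240,386),(230,195))
p("bottlecap",(348,124),(401,135))
for c in((162,356),(240,386),(280,285)):print(np.round(onz(T,g(*c),16),1))
R=Ro.from_rotvec(ctrl.get_obs()["orientation"]).as_matrix();print(R.round(3))
E
```

```text
[('side', {'fov_y': 57.79147638538718, 'cx': 277.78243366483275, 'cy': 205.67471066464898}), ('top', {'fov_y': 42.482264798137635, 'cx': 273.42872500092744, 'cy': 202.48543724336105})]
knob [ 614.6 -179.3  265.3] 0.1
screenhead [ 678.9 -236.8  246.4] 0.4
standcorner near-left [529.5 233.9 -76.9] 9.3
near-right [581.1 154.9 -81.5] 22.9
bottlecap [762.8  10.5 180.7] 0.2
[539.6 224.7  16. ]
[505.  133.8  16. ]
[624.3  89.7  16. ]
[[ 0.971  0.237  0.   ]
 [ 0.237 -0.971  0.   ]
 [ 0.    -0.    -1.   ]]
```

```bash
python3 -m jog '[[0.4,-0.2,-0.5,0,0,0,1],[0.77,-0.42,-0.3,0,0,0,1],[0.77,-0.42,-0.3,0,0,0,1],[0.77,-0.42,-0.3,0,0,0,1],[0.77,-0.42,-0.3,0,0,0,1],[0.77,-0.42,-0.3,0,0,0,1],[0.77,-0.42,-0.3,0,0,0,1],[0.77,-0.42,-0.3,0,0,0,1],[0.77,-0.42,-0.3,0,0,0,1],[0.77,-0.42,-0.1,0,0,0,1],[0.77,-0.42,0,0,0,0,1],[0.77,-0.42,0,0,0,0,1],[0.77,-0.42,0,0,0,0,1],[0.77,-0.42,0,0,0,0,1],[0.77,-0.42,0,0,0,0,1],[0.77,-0.42,0,0,0,0,1],[0.77,-0.42,0,0,0,0,1],[0.77,-0.42,0,0,0,0,1],[0.36,-0.27,0,0,0,0,1],[0,0,0,0,0,0,1]]'
python3 - <<'E'
from h import *
o=ctrl.get_obs();im=optics.get_image("wrist");cv2.imwrite("pics/w1.png",im[:,:,::-1])
print(o["ee_pos"],o["qpos"],Ro.from_rotvec(o["orientation"]).as_matrix().round(3))
np.save("o1.npy",np.r_[o["ee_pos"],o["orientation"]])
C=cam("wrist",o);print(proj(C,[[614.6,-179.3,270],[679,-237,248]]))
for n in ("pip_screen","carousel_base","pip_slim","pip_fat","pip_eight"):
    print(n,[(round(d["conf"],2),np.round(d["extent"]).tolist()) for d in optics.masks_of(n,"wrist")[:3]])
E
```

```text
t: 3.2
ee_pos: [615.2, -178.2, 342.3]
orientation: [-3.118, -0.38, 0.0]
ft_force: [0.1, 0.3, 0.3]
width: 87.6
grasp_force: 0.0
[ 615.18216258 -178.21528131  342.3009996 ] [-3.00633124e-01  3.40747647e-01  1.47146087e+00  1.61729366e-04
  1.32980068e+00  1.02770808e+00] [[ 0.971  0.24  -0.   ]
 [ 0.24  -0.971  0.   ]
 [-0.    -0.    -1.   ]]
[[280.64414556 219.81987959]
 [380.3512188  145.64951973]]
pip_screen [(0.67, [365.0, 147.0, 87.0, 58.0])]
carousel_base [(0.93, [281.0, 140.0, 133.0, 95.0])]
pip_slim [(0.83, [197.0, 158.0, 65.0, 42.0])]
pip_fat [(0.77, [287.0, 278.0, 32.0, 74.0])]
pip_eight [(0.82, [220.0, 228.0, 53.0, 94.0])]
```

View pics/w1.png

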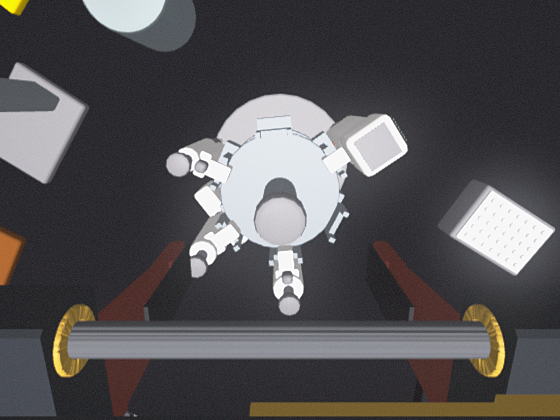

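Knob top at px (280,219), matching the prediction. The screen pipette is the square white head at (376,145). It is the only squared one; the slim, eight-nozzle and fat pipettes, at (178,163), (198,265) and (290,303), all have round buttons.

```bash
python3 -m jog '[[0,0,0,0,0,-1,0.7],[0,0,0,0,0,-1,0.7],[0,0,0,0,0,-1,0.7],[0,0,0,0,0,-1,0.7],[0,0,0,0,0,-1,0.7],[0,0,0,0,0,-1,0.7],[0,0,0,0,0,-1,0.7],[0,0,0,0,0,-1,0.7],[0,0,0,0,0,-1,0.7],[0,0,0,0,0,-1,0.7],[0,0,0,0,0,-1,0.7],[0,0,0,0,0,-1,0.7],[0,0,0,0,0,-1,0.7],[0,0,0,0,0,-1,0.7],[0,0,0,0,0,-1,0.7],[0,0,0,0,0,-1,0.7],[0,0,0,0,0,-1,0.7],[0,0,0,0,0,-1,0.7],[0,0,0,0,0,-1,0.7],[0,0,0,0,0,-1,0.7]]'
python3 - <<'E'
from h import *
o=ctrl.get_obs();im=optics.get_image("wrist");cv2.imwrite("pics/w2.png",im[:,:,::-1])
R=Ro.from_rotvec(o["orientation"]).as_matrix();print(o["ee_pos"],o["qpos"][5],np.degrees(np.arctan2(R[1,0],R[0,0])))
C=cam("wrist",o);print(proj(C,[[614.6,-179.3,270],[679,-237,248]]))
a=np.load("o1.npy");C1=cam("wrist",dict(ee_pos=a[:3],orientation=a[3:]))
print(onz(C1,(376,145.5),248),onz(C1,(280,219),270))
for n in ("pip_screen",): print(n,[(round(d["conf"],2),np.round(d["extent"]).tolist()) for d in optics.masks_of(n,"wrist")[:3]])
E
```

```text
t: 5.5
ee_pos: [613.8, -180.7, 343.0]
orientation: [1.23, 2.891, -0.0]
ft_force: [-0.0, 0.2, -0.7]
width: 61.5
grasp_force: 0.0
[ 613.76125762 -180.70945522  342.96110859] -1.0713050965866069 133.9146125034208
[[279.91470165 217.76866183]
 [287.50086585 309.92853773]]
[ 678.60997991 -235.09292912  248.        ] [ 615.32564899 -179.83935787  270.        ]
pip_screen [(0.67, [289.0, 280.0, 41.0, 80.0]), (0.37, [353.0, 143.0, 64.0, 44.0]), (0.24, [277.0, 186.0, 137.0, 150.0])]
```

View pics/w2.png

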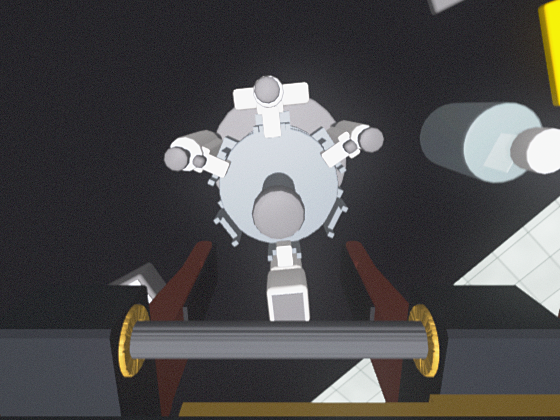

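Knob at (279,214), screen pipette straight below it at (288,300). Lower and grip the knob.

```bash
python3 -m jog '[[0.03,0.02,0.6,0,0,0,0.7],[0,0,0.7,0,0,0,0.7],[0,0,0.7,0,0,0,0.7],[0,0,0.4,0,0,0,0.7],[0,0,0,0,0,0,0.5],[0,0,0,0,0,0,0.3],[0,0,0,0,0,0,0.3],[0,0,0,0,0,0,0.3],[0,0,0,0,0,0,0.3]]'
```

```text
t: 6.5
ee_pos: [613.1, -180.3, 248.0]
orientation: [1.235, 2.888, -0.005]
ft_force: [-6.0, -7.7, 1.0]
width: 37.6
grasp_force: 30.0
```

```bash
python3 -m jog '[[0,-0.02,0,0,0,0.3,0.3],[0,0,0,0,0,0.6,0.3],[0,0,0,0,0,0.8,0.3],[0,0,0,0,0,1,0.3],[0,0,0,0,0,1,0.3],[0,0,0,0,0,1,0.3],[0,0,0,0,0,1,0.3],[0,0,0,0,0,1,0.3],[0,0,0,0,0,1,0.3],[0,0,0,0,0,1,0.3],[0,0,0,0,0,1,0.3],[0,0,0,0,0,1,0.3],[0,0,0,0,0,1,0.3],[0,0,0,0,0,1,0.3],[0,0,0,0,0,1,0.3],[0,0,0,0,0,1,0.3],[0,0,0,0,0,1,0.3],[0,0,0,0,0,1,0.3],[0,0,0,0,0,1,0.3],[0,0,0,0,0,1,0.3]]'
python3 -m jog '[[0,0,0,0,0,1,0.3],[0,0,0,0,0,1,0.3],[0,0,0,0,0,1,0.3],[0,0,0,0,0,0.8,0.3],[0,0,0,0,0,0.4,0.3],[0,0,0,0,0,0.2,0.3],[0,0,0,0,0,0,0.3],[0,0,0,0,0,0,0.3],[0,0,0,0,0,0,0.3],[0,0,0,0,0,0,0.3]]'
python3 - <<'E'
from h import *
o=ctrl.get_obs()
R=Ro.from_rotvec(o["orientation"]).as_matrix();print(np.degrees(np.arctan2(R[1,0],R[0,0])))
im=optics.get_image("wrist");cv2.imwrite("pics/w3.png",im[:,:,::-1])
im=optics.get_image("top");cv2.imwrite("pics/t3.png",im[:,:,::-1])
for n in ("pip_screen",): print(n,[(round(d["conf"],2),np.round(d["extent"]).tolist()) for d in optics.masks_of(n,"top")[:3]])
E
```

```text
t: 8.5
ee_pos: [611.8, -180.1, 248.0]
orientation: [3.087, 0.579, -0.005]
ft_force: [-7.6, -3.2, 3.5]
width: 37.2
grasp_force: 30.0
t: 9.5
ee_pos: [611.7, -179.7, 248.0]
orientation: [3.138, -0.135, -0.004]
ft_force: [-9.5, -3.6, 4.1]
width: 37.4
grasp_force: 30.0
-4.929733611748287
pip_screen [(0.38, [326.0, 185.0, 12.0, 26.0])]
```

```bash
python3 -m jog '[[0,0,0,0,0,0,0.6],[0,0,0,0,0,0,0.7],[0,0,0,0,0,0,0.7],[0,0,-0.7,0,0,0,0.7],[0,0,-0.8,0,0,0,0.7],[-0.5,0,-0.8,0,0,0.4,0.7],[-0.9,0,-0.3,0,0,0.4,0.7],[-0.9,0,0,0,0,0,0.7],[-0.5,0,0,0,0,0,0.7],[0,0,0,0,0,0,0.7],[0,0,0,0,0,0,0.7]]'
python3 - <<'E'
from h import *
o=ctrl.get_obs();im=optics.get_image("wrist");cv2.imwrite("pics/w4.png",im[:,:,::-1])
np.save("o4.npy",np.r_[o["ee_pos"],o["orientation"]])
R=Ro.from_rotvec(o["orientation"]).as_matrix();print(np.degrees(np.arctan2(R[1,0],R[0,0])))
C=cam("wrist",o);print(proj(C,[[613.3,-179.5,270],[528.3,-179.5,248],[613.3-56.5,-179.5,200]]))
for n in ("pip_screen","pip_screen_head","pip_screen_hook"): print(n,[(round(d["conf"],2),np.round(d["extent"]).tolist()) for d in optics.masks_of(n,"wrist")[:3]])
im=optics.get_image("side");cv2.imwrite("pics/s4.png",im[:,:,::-1])
for n in ("pip_screen","pip_screen_head"): print(n,[(round(d["conf"],2),np.round(d["extent"]).tolist()) for d in optics.masks_of(n,"side")[:3]])
E
```

```text
t: 10.75
ee_pos: [503.3, -163.4, 351.4]
orientation: [3.13, -0.265, 0.003]
ft_force: [0.2, -0.0, 0.8]
width: 61.5
grasp_force: 0.0
-9.666455006778373
[[275.24886266  46.83442844]
 [294.69081159 171.66932486]
 [287.11822522 129.90077989]]
pip_screen [(0.82, [296.0, 162.0, 47.0, 77.0]), (0.46, [186.0, 28.0, 70.0, 54.0]), (0.16, [339.0, 13.0, 43.0, 25.0])]
pip_screen_head [(0.95, [295.0, 156.0, 48.0, 76.0])]
pip_screen_hook [(0.89, [298.0, 160.0, 48.0, 78.0])]
pip_screen [(0.95, [260.0, 282.0, 38.0, 84.0]), (0.46, [372.0, 223.0, 50.0, 83.0]), (0.3, [343.0, 324.0, 32.0, 69.0])]
pip_screen_head [(0.65, [260.0, 281.0, 37.0, 81.0])]
```

View pics/w4.png

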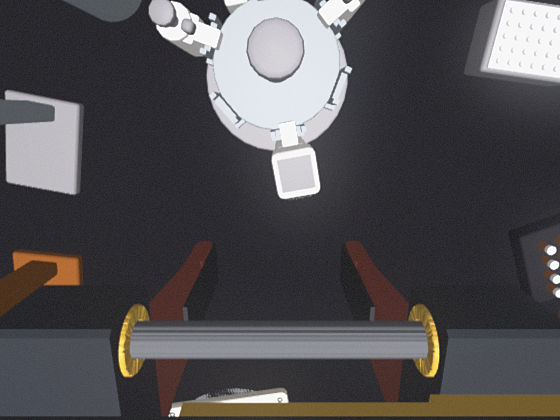

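The pipette now hangs on the near side: head at (297,173), knob at (275,45), hook arm over its bar at (289,132). Next, move above it and check from the side.

```bash
python3 -m jog '[[0,0,0,0,0,-0.87,0.8],[0,0,0,0,0,-0.87,0.8],[0.3,0.25,0.4,0,0,0,0.8],[0.27,0.2,0.7,0,0,0,0.8],[0,0,0.4,0,0,0,0.8],[0,0,0,0,0,0,0.8]]'
python3 - <<'E'
from h import *
o=ctrl.get_obs();R=Ro.from_rotvec(o["orientation"]).as_matrix();print(o["ee_pos"],np.degrees(np.arctan2(R[1,0],R[0,0])))
im=optics.get_image("side");S=cam("side")
print(proj(S,[[526.5,-181.2,248],[526.5,-181.2,228],[613.3,-179.5,270]]))
cr=im[190:370,180:400][:,:,::-1];cv2.imwrite("pics/s5.png",cv2.resize(cr,None,fx=3.2,fy=3.2,interpolation=cv2.INTER_CUBIC))
E
```

```text
t: 11.7
ee_pos: [524.6, -180.7, 287.9]
orientation: [-3.14, -0.021, 0.008]
ft_force: [-0.1, 0.9, -0.3]
width: 70.1
grasp_force: 0.0
[ 524.58896115 -180.67222382  287.94330402] 0.7697091930433543
[[254.38302992 248.04255742]
 [254.70233281 256.42165908]
 [316.18573053 237.96670381]]
```

View pics/s5.png

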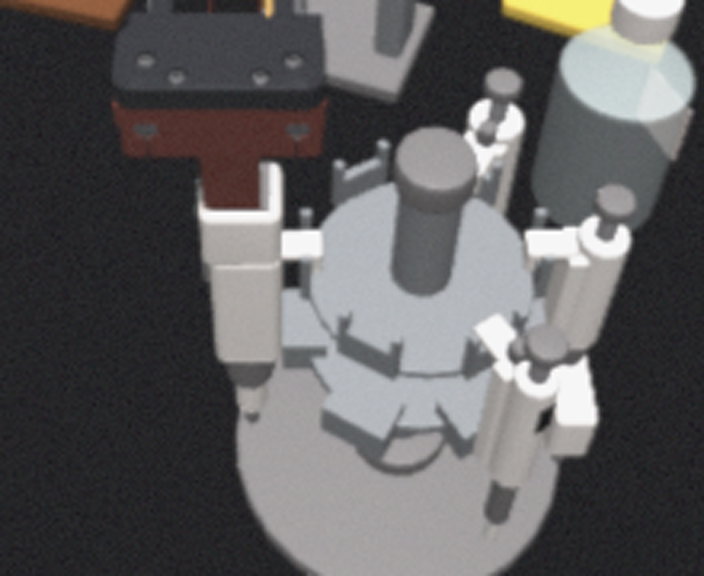

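Side view: the pipette hangs upright, top centre at about (255,248) px as predicted, so z≈248. The fingers are about 3 mm outward of the head centre. Descend and grip.

```bash
python3 -m jog '[[0.07,0.0,0.4,0,0,0,0.8],[0,0,0.6,0,0,0,0.8],[0,0,0.6,0,0,0,0.8],[0,0,0.37,0,0,0,0.8],[0,0,0,0,0,0,0.6],[0,0,0,0,0,0,0.45],[0,0,0,0,0,0,0.3],[0,0,0,0,0,0,0.2],[0,0,0,0,0,0,0.2],[0,0,0,0,0,0,0.2]]'
```

```text
t: 12.75
ee_pos: [528.9, -181.2, 212.7]
orientation: [3.141, 0.021, 0.002]
ft_force: [-1.0, -0.2, 4.3]
width: 33.7
grasp_force: 30.0
```

```bash
python3 -m jog '[[0,0,-0.15,0,0,0,0.2],[0,0,-0.3,0,0,0,0.2],[0,0,-0.4,0,0,0,0.2],[0,0,-0.4,0,0,0,0.2],[0,0,-0.4,0,0,0,0.2],[0,0,-0.25,0,0,0,0.2],[-0.3,0,0,0,0,0,0.2],[-0.6,0,0,0,0,0,0.2],[-0.6,-0.2,0,0,0,0,0.2],[-0.5,-0.5,0,0,0,0,0.2],[0,-0.3,0,0,0,0,0.2],[0,0,0,0,0,0,0.2]]'
python3 - <<'E'
from h import *
o=ctrl.get_obs();R=Ro.from_rotvec(o["orientation"]).as_matrix();print(o["ee_pos"],np.degrees(np.arctan2(R[1,0],R[0,0])),o["qpos"])
im=optics.get_image("side")
cr=im[130:380,180:420][:,:,::-1];cv2.imwrite("pics/s6.png",cv2.resize(cr,None,fx=2.3,fy=2.3,interpolation=cv2.INTER_CUBIC))
im=optics.get_image("top");cv2.imwrite("pics/t6.png",im[:,:,::-1])
E
```

```text
t: 13.95
ee_pos: [447.3, -141.1, 287.7]
orientation: [-3.141, -0.023, 0.0]
ft_force: [0.5, -0.1, -1.7]
width: 34.3
grasp_force: 30.0
[ 447.29610742 -141.05499931  287.68510194] 0.8371602618836465 [-3.30968024e-01  1.10292070e-01  1.89581183e+00  1.88928110e-04
  1.13587477e+00  1.22513751e+00]
```

View pics/s6.png

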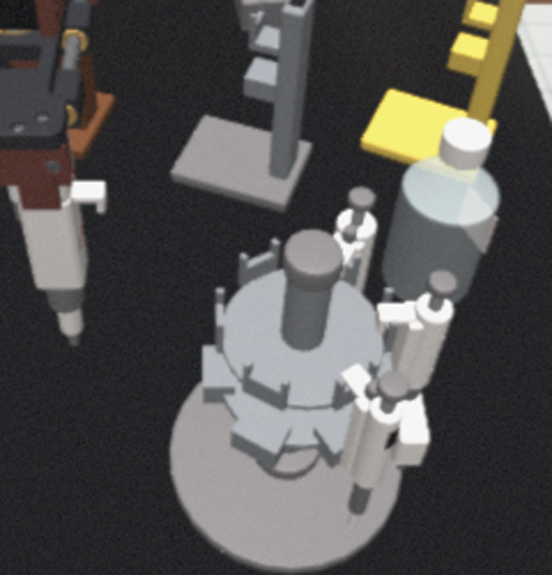

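```bash
python3 -m jog '[[0.1,-0.4,0,0,0,0,0.2],[0.16,-0.8,0,0,0,0,0.2],[0.16,-0.8,0,0,0,0,0.2],[0.16,-0.8,0,0,0,0,0.2],[0.16,-0.8,0,0,0,0,0.2],[0.16,-0.8,0,0,0,0,0.2],[0.16,-0.8,0,0,0,0,0.2],[0.16,-0.8,0,0,0,0,0.2],[0.16,-0.8,0,0,0,0,0.2],[0.16,-0.8,0,0,0,0,0.2],[0.1,-0.6,0,0,0,0,0.2],[0,0,0,0,0,0.5,0.2],[0,0,0,0,0,0.8,0.2],[0,0,0,0,0,0.9,0.2],[0,0,0,0,0,0.9,0.2],[0,0,0,0,0,0.45,0.2],[0,0,0,0,0,0,0.2],[0,0,0,0,0,0,0.2]]'
python3 - <<'E'
from h import *
o=ctrl.get_obs();R=Ro.from_rotvec(o["orientation"]).as_matrix();print(o["ee_pos"],np.degrees(np.arctan2(R[1,0],R[0,0])))
im=optics.get_image("wrist");C=cam("wrist",o);np.save("o7.npy",np.r_[o["ee_pos"],o["orientation"]])
y=np.radians(-20.5);ex=np.array([np.cos(y),np.sin(y),0]);print("bar",proj(C,[[590,154.2,200],[590-11*ex[1]*-1*-1,154.2+11*ex[0],200]]))
print([(round(d["conf"],2),np.round(d["extent"]).tolist()) for d in optics.masks_of("stand","wrist")[:3]])
cv2.imwrite("pics/w7.png",im[:,:,::-1]); 
cv2.imwrite("pics/w7c.png",cv2.resize(im[:320,100:460,::-1],None,fx=1.8,fy=1.8,interpolation=cv2.INTER_CUBIC))
E
```

```text
t: 15.85
ee_pos: [509.7, 186.8, 287.6]
orientation: [3.092, -0.557, -0.0]
ft_force: [0.2, -0.5, -1.2]
width: 33.6
grasp_force: 30.0
[509.68937079 186.75913589 287.55458965] -20.44238228085721
bar [[283.05405087  87.62253516]
 [266.58953585  87.6151582 ]]
[(0.68, [294.0, 310.0, 56.0, 158.0]), (0.64, [280.0, 78.0, 88.0, 156.0])]
```

View pics/w7c.png

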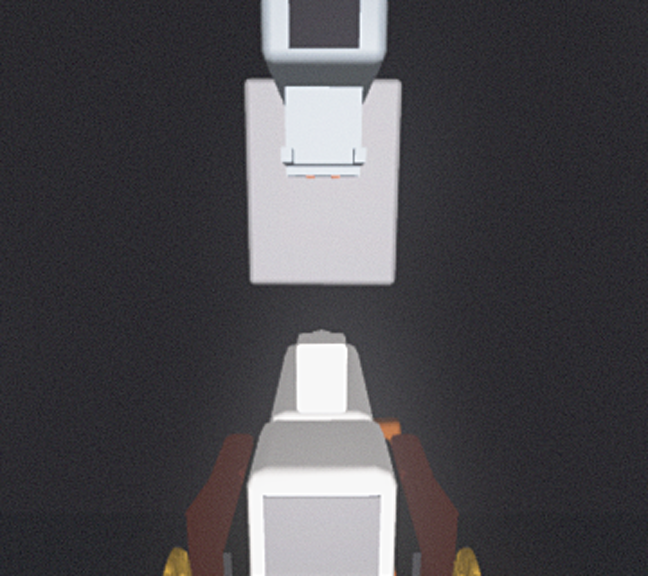

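The wrist view shows the held pipette, with its hook arm at crop (322,343–412). Straight ahead is the grey stand, with its bar ends at (287,155) and (359,155) and its copper contacts at (320,176). It is laterally aligned and parallel. Next I'll fit the distance.

```bash
python3 - <<'E'
from h import *
a=np.load("o7.npy");C=cam("wrist",dict(ee_pos=a[:3],orientation=a[3:]));T=cam("top")
w=lambda x,y:np.array((100+x/1.8,y/1.8)); g=lambda x,y:np.array((110+x/2.2,60+y/2.2))
F=np.array([[-65,50,16],[-65,-50,16],[65,-50,16],[65,50,16]])
def W(p,P):
    c,s=np.cos(p[2]),np.sin(p[2]);return np.asarray(P,float)@np.array([[c,s,0],[-s,c,0],[0,0,1]])+[p[0],p[1],0]
mw=np.array([w(249.5,284),w(395,284),w(401.5,79),w(245.5,79)]); mt=np.array([g(162,356),g(240,387),g(280,285)])
for nm,fn in (("wrist",lambda p:(proj(C,W(p,F))-mw).ravel()),("both",lambda p:np.r_[(proj(C,W(p,F))-mw).ravel(),(proj(T,W(p,F[:3]))-mt).ravel()])):
    r=least_squares(fn,[582,157,-.35],x_scale=[1,1,.01]);p=r.x
    print(nm,p.round(2),np.degrees(p[2]).round(2),np.abs(r.fun).max().round(2),"bar",W(p,[[8.5,0,200]]).round(1))
    q=[[6,11,212],[11,11,212],[6,-11,212],[11,-11,212],[6,0,200],[11,0,200],[35,20,230],[35,-20,230],[3,0,140]]
    print(((proj(C,W(p,q))-[100,0])*1.8).round(1).tolist())
# held hook, from tool: edges of hook arm top at z=6 above hook
R=Ro.from_rotvec(a[3:]).as_matrix()
for hz in (278,281,284):
    for uv in (w(322,343),w(322,412)):
        P=onz(C,uv,hz);print(hz,(R.T@(P-a[:3])).round(1))
for z in (206,212):
    for uv in ((323,148),(323,161),(287,155),(359,155)): print(z,uv,(R.T@(onz(C,w(*uv),z)-a[:3])).round(1))
E
```

```text
wrist [ 5.8270e+02  1.5908e+02 -3.6000e-01] -20.67 1.23 bar [[590.7 156.1 200. ]]
[[293.2, 163.4], [293.1, 148.5], [355.3, 163.6], [355.6, 148.7], [324.1, 164.9], [324.2, 150.7], [261.4, 63.9], [388.5, 64.4], [323.5, 177.0]]
both [ 5.8262e+02  1.5885e+02 -3.6000e-01] -20.6 1.5 bar [[590.6 155.9 200. ]]
[[293.9, 163.4], [293.7, 148.5], [356.0, 163.6], [356.2, 148.7], [324.8, 164.9], [324.8, 150.7], [262.0, 64.0], [389.2, 64.3], [324.1, 177.0]]
278 [34.3 -0.4  9.6]
278 [14.2 -0.4  9.6]
281 [35.  -0.4  6.6]
281 [15.3 -0.4  6.6]
284 [35.7 -0.4  3.6]
284 [16.3 -0.4  3.6]
206 (323, 148) [89.7  0.  81.5]
206 (323, 161) [85.2  0.  81.5]
206 (287, 155) [ 87.3 -13.   81.5]
206 (359, 155) [87.3 13.  81.5]
212 (323, 148) [89.3 -0.  75.5]
212 (323, 161) [84.9 -0.  75.5]
212 (287, 155) [ 87.  -12.7  75.5]
212 (359, 155) [86.9 12.7 75.5]
```

```bash
python3 -c "
import cv2
a=cv2.imread('pics/w7.png')
u=cv2.resize(a[70:115,240:320],None,fx=7,fy=7,interpolation=cv2.INTER_CUBIC)
v=cv2.resize(a[170:250,240:320],None,fx=7,fy=7,interpolation=cv2.INTER_CUBIC)[:280]
cv2.imwrite('pics/w7z.png',cv2.vconcat([u,v]))"
```

```text
(no output)
```

View pics/w7z.png

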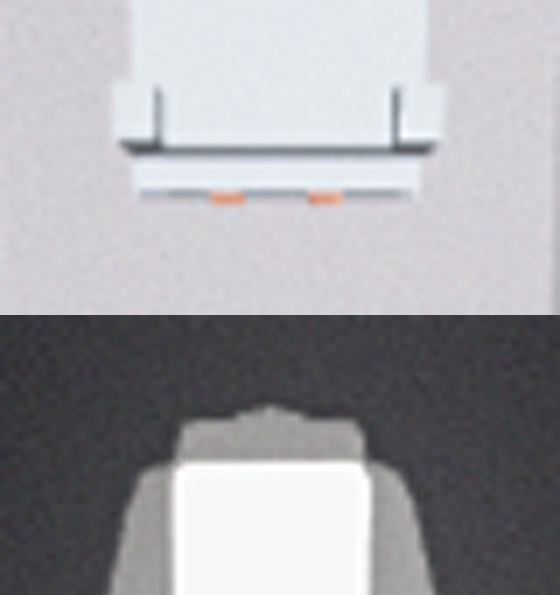

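```bash
python3 - <<'E'
from h import *
a=np.load("o7.npy");C=cam("wrist",dict(ee_pos=a[:3],orientation=a[3:]));R=Ro.from_rotvec(a[3:]).as_matrix()
t=lambda uv,z:(R.T@(onz(C,uv,z)-a[:3])).round(1)
print("tip",t((278.9,190.9),281))
for L in (0,.04,.08,.12):
    # predict far-edge rows of parts with lean L; axis at tool x=-1.2 at hook level, pipette z=-h
    o=[]
    for h,r in ((82,17),(82,13),(110,13),(130,8.5),(166,4)):
        P=a[:3]+R@np.array([-1.2+h*np.sin(L)+r,0,12.7+h*np.cos(L)]);o.append(proj(C,P)[0,1].round(1))
    print(L,o)
E
python3 - <<'E'
import cv2
a=cv2.imread('pics/w7.png');print(a[178:195,279].mean(1).round().tolist(),a[178:195,270].mean(1).round().tolist())
E
```

```text
tip [34.9 -0.4  6.6]
0 [np.float64(188.7), np.float64(194.0), np.float64(185.9), np.float64(186.0), np.float64(182.6)]
0.04 [np.float64(184.4), np.float64(189.7), np.float64(180.6), np.float64(180.2), np.float64(175.9)]
0.08 [np.float64(180.1), np.float64(185.4), np.float64(175.4), np.float64(174.4), np.float64(169.2)]
0.12 [np.float64(175.8), np.float64(181.2), np.float64(170.2), np.float64(168.6), np.float64(162.6)]
[69.0, 69.0, 68.0, 67.0, 71.0, 123.0, 154.0, 157.0, 159.0, 158.0, 161.0, 157.0, 172.0, 248.0, 250.0, 248.0, 247.0] [67.0, 65.0, 64.0, 63.0, 66.0, 65.0, 69.0, 145.0, 163.0, 158.0, 156.0, 153.0, 165.0, 243.0, 250.0, 248.0, 247.0]
```

The pipette hangs vertical in the grip (lean ≈ 0). The axis should end at stand x≈-17, so I go 62 mm forward and then 72 mm down.

```bash
python3 -m jog '[[0.2,0.02,0,0,0,0,0.2],[0.45,0,0,0,0,0,0.2],[0.45,0,0,0,0,0,0.2],[0.35,0,0,0,0,0,0.2],[0.105,0,0,0,0,0,0.2],[0,0,0,0,0,0,0.2],[0,0,0.3,0,0,0,0.2],[0,0,0.4,0,0,0,0.2],[0,0,0.3,0,0,0,0.2],[0,0,0,0,0,0,0.2],[0,0,0,0,0,0,0.2]]'
python3 - <<'E'
from h import *
o=ctrl.get_obs();a=np.load("o7.npy");R=Ro.from_rotvec(a[3:]).as_matrix();print((R.T@(o["ee_pos"]-a[:3])).round(1),"want 62.2,.8")
E
```

```text
t: 17.05
ee_pos: [566.7, 164.4, 247.6]
orientation: [3.091, -0.559, -0.001]
ft_force: [0.8, 0.4, -1.2]
width: 33.5
grasp_force: 30.0
[61.3  1.  39.9] want 62.2,.8
```

```bash
python3 -m jog '[[0.02,0,0.25,0,0,0,0.2],[0,0,0.25,0,0,0,0.2],[0,0,0.15,0,0,0,0.2],[0,0,0.1,0,0,0,0.2],[0,0,0.05,0,0,0,0.2],[0,0,0,0,0,0,0.2],[0,0,0,0,0,0,0.2]]'
```

```text
t: 17.75
ee_pos: [568.0, 164.0, 216.1]
orientation: [-3.091, 0.56, -0.001]
ft_force: [-0.8, -0.8, -2.8]
width: 33.9
grasp_force: 30.0
```

```bash
python3 -m jog '[[0,0,0.025,0,0,0,0.2],[0,0,0.025,0,0,0,0.2],[0,0,0,0,0,0,0.2]]'; python3 -m jog '[[0,0,0.025,0,0,0,0.2],[0,0,0,0,0,0,0.2]]';  python3 -m jog '[[0,0,0.025,0,0,0,0.2],[0,0,0,0,0,0,0.2]]'
python3 - <<'E'
from h import *
im=optics.get_image("side")
cv2.imwrite("pics/s9.png",cv2.resize(im[90:260,200:400,::-1],None,fx=3.4,fy=3.4,interpolation=cv2.INTER_CUBIC))
E
```

```text
t: 18.05
ee_pos: [567.8, 164.0, 213.8]
orientation: [3.091, -0.56, -0.0]
ft_force: [-0.1, 0.3, -1.3]
width: 34.0
grasp_force: 30.0
t: 18.25
ee_pos: [567.9, 164.0, 212.9]
orientation: [-3.091, 0.56, -0.0]
ft_force: [1.0, -1.2, -1.8]
width: 33.8
grasp_force: 30.0
t: 18.45
ee_pos: [567.9, 164.0, 212.8]
orientation: [-3.091, 0.56, -0.001]
ft_force: [-2.4, -1.0, 5.2]
width: 34.0
grasp_force: 30.0
```

Contact came at TCP z=212.8, the same height as on the carousel, so the hook is seated on the bar and not on the raised ends. Release gently, lift clear and look.

```bash
python3 -m jog '[[0,0,0,0,0,0,0.45],[0,0,0,0,0,0,0.5],[0,0,0,0,0,0,0.6],[0,0,0,0,0,0,0.7],[0,0,0,0,0,0,0.7],[0,0,0,0,0,0,0.7],[0,0,-0.3,0,0,0,0.7],[0,0,-0.5,0,0,0,0.7],[0,0,-0.8,0,0,0,0.7],[0,0,-0.8,0,0,0,0.7],[-0.9,0,-0.3,0,0,0,0.7],[-0.9,0,0,0,0,0,0.7],[-0.9,0,0,0,0,0,0.7],[-0.9,0,0,0,0,0,0.7],[-0.9,0,0,0,0,0,0.7],[0,0,0,0,0,0,0.7],[0,0,0,0,0,0,0.7]]'
python3 - <<'E'
from h import *
ims=[]
for k,(c,r) in enumerate((("side",(60,400,180,440)),("top",(80,260,170,440)),)):
    im=optics.get_image(c)
    print(c,[(n,[(round(d["conf"],2),np.round(d["extent"]).tolist()) for d in optics.masks_of(n,c)[:1]]) for n in("pip_screen","pip_slim","pip_fat","pip_eight","bottle")])
    p=im[r[0]:r[1],r[2]:r[3],::-1];ims.append(cv2.resize(p,(395,int(395*p.shape[0]/p.shape[1])),interpolation=cv2.INTER_CUBIC))
h=max(i.shape[0] for i in ims)
cv2.imwrite("pics/f10.png",cv2.hconcat([cv2.copyMakeBorder(i,0,h-i.shape[0],0,0,0) for i in ims]))
y=-.3605;S=cam("side");T=cam("top");ex=np.array([np.cos(y),np.sin(y),0])
P=np.array([582.7,158.9,0])+ex*-19.5
for L in (0,.08): print([ (c,(proj(K,[P+[0,0,248]-ex*L*48,P+[0,0,34]+ex*L*166])).round(1).tolist()) for c,K in(("side",S),("top",T))])
E
```

```text
t: 20.2
ee_pos: [399.3, 227.5, 321.0]
orientation: [-3.091, 0.557, -0.003]
ft_force: [0.4, -0.5, 0.1]
width: 61.1
grasp_force: 0.0
side [('pip_screen', [(0.88, [282.0, 151.0, 28.0, 83.0])]), ('pip_slim', [(0.78, [343.0, 326.0, 30.0, 70.0])]), ('pip_fat', [(0.61, [334.0, 233.0, 12.0, 47.0])]), ('pip_eight', [(0.62, [356.0, 290.0, 35.0, 86.0])]), ('bottle', [(0.82, [372.0, 223.0, 47.0, 80.0])])]
top [('pip_screen', [(0.88, [199.0, 195.0, 23.0, 25.0])]), ('pip_slim', [(0.54, [383.0, 163.0, 24.0, 16.0])]), ('pip_fat', [(0.8, [323.0, 163.0, 17.0, 29.0])]), ('pip_eight', [(0.66, [344.0, 146.0, 31.0, 25.0])]), ('bottle', [(0.58, [267.0, 131.0, 36.0, 46.0])])]
[('side', [[279.2, 114.8], [277.2, 189.9]]), ('top', [[194.9, 193.1], [206.3, 211.0]])]
[('side', [[277.5, 114.4], [282.2, 191.3]]), ('top', [[194.2, 194.7], [208.3, 206.2]])]
```

View pics/f10.png

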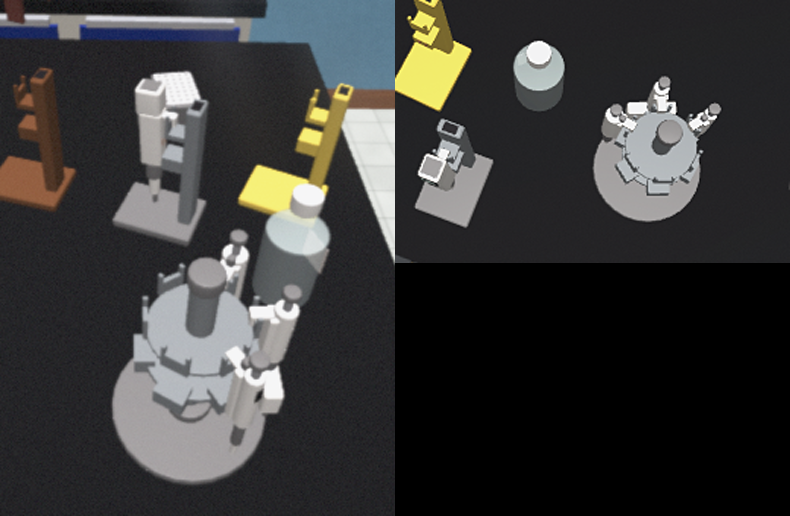

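The pipette hangs on the grey stand: head at crop (151,95), and the nozzle at (155,200) matches the expected lean of 0.08 rad. The other three hang on the carousel and the bottle hasn't moved.

```bash
python3 -c "
from workcell import ctrl
print(ctrl.close_job())"
```

```text
the job is handed in; nothing more can be done
None
```

The electronic pipette now hangs on the grey charging stand with its hook down over the bar, the other three are still on the carousel, and the bottle was not disturbed; I handed the job in at about 20 s.

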